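Hang the work lamp on the bayonet hook

ROBOT

A 6-joint arm with a two-finger parallel gripper is mounted at the origin on the work surface. World frame = base frame: x ahead of the robot, y to its left, z up, the work surface at z = 0. Lengths are in m, angles in rad, forces in N, time in s.
With the tool pointing down it reaches from about 0.35 to 0.85 m from the base axis. Payload 8.1 kg.
Tool frame: the origin (TCP) lies between the finger pads; the fingertips stand 11 mm ahead of it and the grasp point (between the pads) lies 8 mm behind it; y points along the fingers, x is the direction in which the jaws open and shut, and the axes are right-handed (so a half turn about y gives the same grasp; the last joint's range is limited). The gripper opens to 93 mm and grips with 3 to 60 N. Pads are 15 mm wide; open, the fingers measure 128 mm over their backs; the gripper's body (75 mm by 188 mm) begins 65 mm behind the grasp point.
Start: joints at [-1.386, 0.13, 1.488, -0, 1.523, -0.085], TCP at [0.16, -0.578, 0.23] pointing down, gripper open.
Joint ranges: [-2.96, 2.96], [-0.89, 2.26], [0.02, 2.5], [-1.34, 4.48], [0, 2.73], [-2.66, 2.66]. Speed limits (rad/s): [2.39, 2.39, 2.79, 3.14, 3.14, 3.14].

INTERFACE

Orientations are given as a rotation vector (axis times angle).
In Python, from plant import readout, optics, robot gives the robot as it stands.
- The arm moves only by the shell command python3 -m creep 'ROWS' [FORCE]. ROWS is JSON, a list that holds one entry, the list of rows, each a list of 7 numbers: the closure, from 0 (fully open) to 1 (shut), then the shift along the tool's x, y, z in cm, then the turn, a rotation vector about the tool's x, y, z in degrees. In form: [[[grip, x, y, z, wx, wy, wz], ...]]. A call has exactly 8 rows; each row shifts and turns the pose as measured when the row begins, along the tool's axes as they then stand; what a row does not reach is not made up. A row lasts 1/10 s, in which the tool goes at most 50 mm and 8.59 degrees, less where a joint would pass 70% of its speed; a pose out of reach is approached as far as the arm can. A call is refused whole if a number of a shift passes 5 or a number of a turn 8.59, either way. A call with a gripper value outside its range is refused whole. The fingers move at their own pace and stop on an object; FORCE is the grip in N (left out, the last holds). Time passes only in rows, so rows that do not move let the fingers close, or fill a call up. It gives the time, the measured TCP pose, the force and the opening at its end, in the units of the state.
- readout.read_state(): the state, without advancing time (a new reading comes with each control period).
- optics.read_camera(name): name is "scene" or "top" or "wrist"; returns a dict with "frame" (420x560x3 uint8, red, green, blue), "depth" (420x560 float32, m along the optical axis (not along the pixel's ray), 0 where there is no reading), "intrinsics" (3x3 intrinsics, pixels), "dist_coeffs" ([k1, k2, p1, p2, k3] as OpenCV has them; the pictures are not rectified), "R" (3x3) and "t" (3): a world point X has camera coordinates R X + t. Camera axes: x right, y down, z forward; pixel columns grow to the right and rows downward; lengths in m; the calibration is good to about 2 mm. A picture is of the moment at which its call begins.
- robot.close_job(): hands the job in, once; it reports no verdict.
The state is a dict: "t": time; "q": joint angles; "dq": joint speeds; "joint_torque": joint torques, N m; "tool_pos": TCP position; "orientation": TCP orientation; "force": force on the tool from outside, world axes, zero at the start; "wrist_torque": the same for the moment, N m; "opening": finger opening in m.
Only numpy, scipy, OpenCV 4.12 (cv2) and the standard library are available. Lean on these libraries where they do the work, as an engineer would, in place of code of your own. Each camera call takes 0.05 s, during which the arm holds its last target. There are 200 camera calls.

TASK

Take the caged work lamp that has a cross bar on its stem, hang it on the bayonet hook of the display stand with the bar down through the gap between the lips, and turn it clockwise (seen from above) until the bar drops into its locking notch, so that it hangs there locked and still when you let go. Go gently: do not press, jam or wrench the lamp against the hook, keep it roughly upright while you carry it, and leave the other lamp, the loose sockets and the sieve where they stand.

Things in the scene. Friction and masses are not known exactly. Their poses are not given: they have to be found in the camera images.
- lamp: cordless caged work lamp, 0.3 to 0.5 kg, standing upright. Black base 72 mm diameter, wire cage, aluminium cap with its top 90 mm up, then a bare steel stem 10 mm diameter carrying a cross bar and, 32 mm above the bar, a black grip block. Origin: centre of its underside; z up along the stem, y along the cross bar. A half turn about z makes no difference to bar and grip.
- lamp_bar (a point): on the lamp's stem axis at the underside of its straight steel cross bar: 56 mm long (along y), 8 mm wide (x), 8 mm high; underside 140 mm above the lamp's foot. Axes as the lamp's.
- lamp_grip (a point): centre of the lamp's grip block: 16 mm thick (x), 36 mm long (y), 34 mm high (180 to 214 mm above the lamp's foot, so the centre is 57 mm above lamp_bar). Axes as the lamp's.
- hanger: fixed display stand: foot plate 10 mm thick, from 50 mm in front of to 130 mm behind the hook's axis, 120 mm wide; post 26 mm diameter 100 mm behind the hook's axis, an arm from it to the hook. Origin: on the counter below the hook's axis; x from the hook's open mouth to the post, z up. The mouth opens to -x, roughly to the robot. Nothing on it is higher than 197 mm.
- hook (a point): on the hook's axis, at the height of the track on which the cross bar rests and slides (180 mm above the counter); axes as the hanger's. The hook is a square head, x -38 to 40 and y -38 to 38 mm, 12 mm deep below the track. The bar can only be turned clockwise seen from above (stops block the other way). Bar home in the notch: lamp_bar 6 mm below this point.
- hook_gap (a point): on the hook's axis at the top of the lips over the track (17 mm above it; lips 5 mm thick, underside 12 mm above the track). A straight gap 14 mm wide (x -7 to 7 mm) runs through the lips along the hook's y: the bar goes down through it, lying along the hook's y. Axes as the hanger's. Keep the push on the hook well below 45 N.
- hook_mouth (a point): front edge of the hook, 38 mm before its axis, at lip height. From here a mouth 16 mm wide (y -8 to 8 mm) runs to the axis through lips and track: the bare stem under the bar comes in along +x, with the bar held above the lips. Axes as the hanger's.
- notch_side (a point): a fixed point left rear in the hook (x 18, y 21 mm, track height), the side to which the left end of the bar turns. Under the lips the level track goes on to a stop some 75 degrees from the gap; on the way, 24 to 62 degrees from the gap (it differs from hanger to hanger, not told), is the notch, 10 mm wide, 6 mm deep, for the 8 mm bar. Unsprung: the bar goes in when lowered or let go right over it.
- loop_lamp: another caged lamp, near the first (both stand at the left, at least 0.25 m left of the hook), with a plain wire loop on top and no cross bar, 80 mm diameter, 134 mm high; stays where it is. Origin: centre of its underside
- socket_a: loose chrome socket, 34 mm diameter, 45 mm high, standing on the counter; origin at its underside
- socket_b: loose chrome socket, 26 mm diameter, 38 mm high; origin at its underside
- socket_c: loose chrome socket, 30 mm diameter, 42 mm high; origin at its underside
- sieve: round wooden sieve, 170 mm diameter, 50 mm high, on the counter at the right; origin at its underside
Not all that is in view belongs to the job. Leave any pink look-alike of the lamp alone.

How it is judged:
By the outcome, as a careful person would: the job done as asked, in the order asked, and still so for the second after the job is handed in, with the robot touching nothing.
It also fails if it takes over 72 s, if anything falls off the work surface, if the arm or the gripper's body presses on something with over 40 N, if the wrist force passes 120 N, or if a joint passes its speed limit or range.

## Working session

There is one attempt and no reset: what is moved stays moved. The work goes in short steps, Python scripts to look and compute and a shell command to move; the robot and the scene stay as the last step left them, time stands still between calls to the robot, and variables do not carry over. Pictures are saved under pics/ and viewed, about 8 in all and at most 12, crops included, and the job is handed in when it is done.

```bash
ls; mkdir -p pics; cat > h.py <<'E'
import numpy as np, cv2
from scipy.spatial.transform import Rotation as Ro
from plant import readout, optics, robot
def cam(n):
    c=optics.read_camera(n); return c
def save(c,f,crop=None,s=1):
    im=c["frame"][:,:,::-1]
    if crop: im=im[crop[1]:crop[3],crop[0]:crop[2]]
    cv2.imwrite("pics/"+f,cv2.resize(im,None,fx=s,fy=s,interpolation=cv2.INTER_CUBIC))
def rays(c,px):
    p=cv2.undistortPoints(np.array(px,float).reshape(-1,1,2),np.array(c["intrinsics"]),np.array(c["dist_coeffs"])).reshape(-1,2)
    R=np.array(c["R"]);t=np.array(c["t"])
    d=np.c_[p,np.ones(len(p))]@R
    return -R.T@t,d
def onplane(c,px,z):
    o,d=rays(c,px); return o+d*((z-o[2])/d[:,2])[:,None]
def cloud(c):
    h,w=c["depth"].shape; v,u=np.mgrid[:h,:w]
    o,d=rays(c,np.c_[u.ravel(),v.ravel()])
    return (o+d*c["depth"].reshape(-1,1)).reshape(h,w,3)
def proj(c,X):
    return cv2.projectPoints(np.array(X,float).reshape(-1,1,3),cv2.Rodrigues(np.array(c["R"]))[0],np.array(c["t"]),np.array(c["intrinsics"]),np.array(c["dist_coeffs"]))[0].reshape(-1,2)
def st():
    s=readout.read_state(); R=Ro.from_rotvec(s["orientation"]).as_matrix(); return s,np.array(s["tool_pos"]),R
E
python3 - <<'E'
from h import *
a=cam("top");b=cam("scene")
im=np.vstack([a["frame"],b["frame"]])
save(a,"top0.png",s=1.4);save(b,"scene0.png",s=1.4)
for c in (a,b): print(c["R"],c["t"],c["intrinsics"],(np.array(c["depth"])>0).mean())
s,p,R=st();print(s,R)
E
```

```text
pics
[[-1.41257669e-02 -9.99900070e-01 -5.58723958e-04]
 [-9.88937560e-01  1.40534098e-02 -1.47665178e-01]
 [ 1.47658274e-01 -1.53334077e-03 -9.89037251e-01]] [-0.00733409  0.59842669  1.77989007] [[541.37525308   0.         279.206016  ]
 [  0.         541.37525308 213.11314537]
 [  0.           0.           1.        ]] 0.9960969387755102
[[-0.82188554  0.56937769 -0.01769758]
 [ 0.3280541   0.44768412 -0.83184099]
 [-0.46570877 -0.68948385 -0.55473179]] [ 0.47614402 -0.03524402  1.36084584] [[412.27981356   0.         279.21192031]
 [  0.         412.27981356 211.47110046]
 [  0.           0.           1.        ]] 0.9960586734693877
{'t': 0.1, 'q': array([-1.38635534e+00,  1.31103520e-01,  1.48921135e+00, -2.03097424e-05,
        1.52301909e+00, -8.53709408e-02]), 'dq': array([ 0.00108586, -0.00160173, -0.00222758,  0.00203134, -0.00024362,
        0.00094377]), 'joint_torque': array([ 1.19492477e-03, -5.61343610e+01, -4.93093586e+01,  7.69372797e-02,
        2.91211187e-02, -5.19799005e-05]), 'tool_pos': array([ 0.15986481, -0.57776706,  0.22865917]), 'orientation': array([-1.32364722,  1.0090861 , -1.00691495]), 'force': array([ 0.57001829,  0.39819245, -0.0341117 ]), 'wrist_torque': array([-0.04709488,  0.03190754, -0.03423455]), 'opening': 0.09328940163048173} [[ 2.66550835e-01 -3.39293501e-04  9.63820802e-01]
 [-9.63819297e-01  1.70805462e-03  2.66551020e-01]
 [-1.73669760e-03 -9.99998484e-01  1.28265760e-04]]
```

View pics/top0.png

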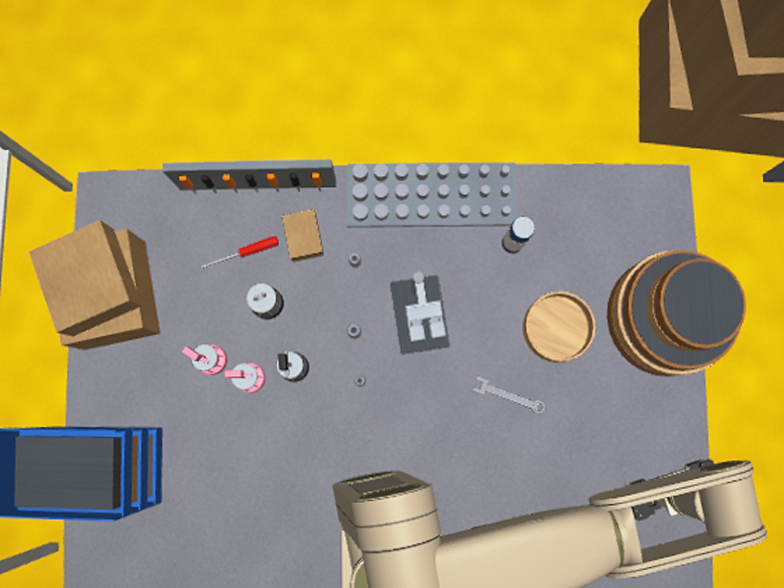

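View pics/scene0.png

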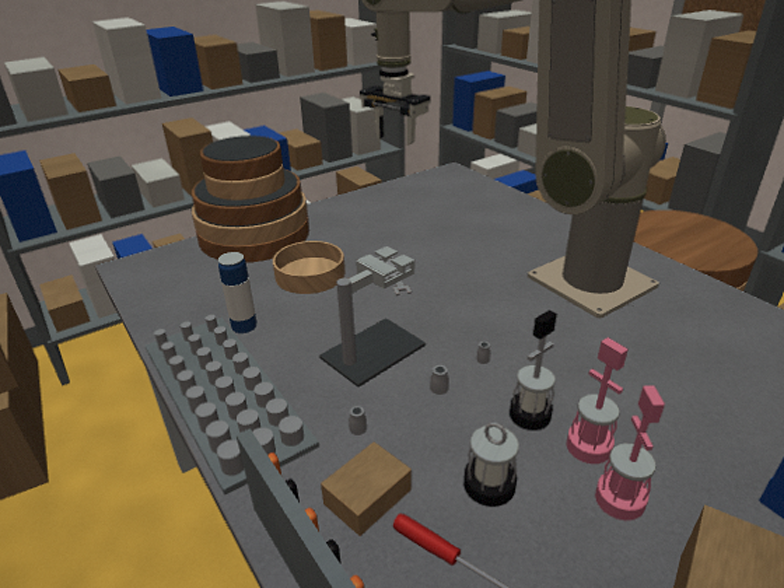

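The top view shows the lamp's black grip at about (284,361)/1.4, the hook at (425,325)/1.4, and the loop lamp at (264,299)/1.4. The pink look-alikes are left of the lamp and the sieve is on the right. Next I'll measure from depth.

```bash
python3 - <<'E'
from h import *
a=cam("top");b=cam("scene")
for n,c in (("top",a),("scene",b)):
    P=cloud(c).reshape(-1,3); F=c["frame"].reshape(-1,3).astype(int)
    # lamp region seed
    s0=onplane(a,[[284/1.4,361/1.4]],0.214)[0]; h0=onplane(a,[[425/1.4,322/1.4]],0.197)[0]
    near=np.hypot(P[:,0]-s0[0],P[:,1]-s0[1])<0.06
    g=near&(P[:,2]>0.176)&(P[:,2]<0.225)&(F.max(1)<90)
    Q=P[g]; print(n,"seed",s0,h0,"grip n",len(Q),Q.mean(0),Q.min(0),Q.max(0))
    t=Q[Q[:,2]>Q[:,2].max()-0.006]; r=cv2.minAreaRect((t[:,:2]*1000).astype(np.float32)); print(" grip top rect",r)
    bar=near&(P[:,2]>0.136)&(P[:,2]<0.152); B=P[bar]
    if len(B)>5:
        u,s,v=np.linalg.svd(B[:,:2]-B[:,:2].mean(0),full_matrices=False);print(" bar",len(B),B.mean(0),v[0],np.ptp((B[:,:2]-B[:,:2].mean(0))@v[0]))
    cap=near&(P[:,2]>0.084)&(P[:,2]<0.096); print(" cap",cap.sum(),cv2.minEnclosingCircle((P[cap][:,:2]*1000).astype(np.float32)))
    hh=(np.hypot(P[:,0]-h0[0],P[:,1]-h0[1])<0.12)&(P[:,2]>0.187)&(P[:,2]<0.203)
    H=P[hh]; print(" hook",len(H),H.min(0),H.max(0),cv2.minAreaRect((H[:,:2]*1000).astype(np.float32)))
    ft=(np.hypot(P[:,0]-h0[0],P[:,1]-h0[1])<0.17)&(P[:,2]>0.006)&(P[:,2]<0.016)&(F.max(1)<95)
    print(" foot",ft.sum(),cv2.minAreaRect((P[ft][:,:2]*1000).astype(np.float32)))
    for nm,px,z in (("pink1",(206,358),.09),("pink2",(245,376),.09),("pinkg1",(190,353),.214),("pinkg2",(233,374),.214),("loop",(264,299),.09)):
        if n=="top": print(nm,onplane(a,[[px[0]/1.4,px[1]/1.4]],z)[0].round(3))
save(a,"top1.png",(180,190,330,270),5)
w=cam("wrist");print(w["R"],w["t"])
E
```

```text
top seed [0.43926302 0.21753899 0.214     ] [ 0.52197791 -0.08967193  0.197     ] grip n 69 [0.43894817 0.22086369 0.21074058] [0.42362738 0.21317205 0.17851556] [0.45497539 0.23027297 0.22320186]
 grip top rect ((439.9757995605469, 221.94656372070312), (28.185123443603516, 14.640954971313477), 8.39404296875)
 bar 19 [0.43788847 0.22102395 0.14573504] [-0.99834802 -0.05745642] 0.05433193578344139
 cap 156 ((440.26177978515625, 222.65890502929688), 30.97593116760254)
 hook 561 [ 0.482307   -0.13333314  0.18702607] [ 0.63471768 -0.04846897  0.20291477] ((560.3443603515625, -85.5218505859375), (150.2998809814453, 76.17437744140625), 8.440173149108887)
 foot 470 ((563.841064453125, -84.18806457519531), (176.9691619873047, 116.76329040527344), 8.125889778137207)
pink1 [0.456 0.419 0.09 ]
pink2 [0.414 0.326 0.09 ]
pinkg1 [0.459 0.424 0.214]
pinkg2 [0.412 0.329 0.214]
loop [0.594 0.283 0.09 ]
scene seed [0.43926302 0.21753899 0.214     ] [ 0.52197791 -0.08967193  0.197     ] grip n 230 [0.44302976 0.22431863 0.20121181] [0.42181971 0.21175978 0.17985464] [0.45722841 0.23013219 0.21512105]
 grip top rect ((439.0393371582031, 221.06863403320312), (33.606719970703125, 16.5238094329834), 9.55917739868164)
 bar 88 [0.44114972 0.22258935 0.14518424] [0.99663508 0.08196656] 0.05453680113025435
 cap 352 ((440.57672119140625, 221.56752014160156), 31.37051773071289)
 hook 608 [ 0.48166944 -0.13322741  0.18707014] [ 0.63606164 -0.0475356   0.19953367] ((561.1549072265625, -85.29719543457031), (151.8777618408203, 78.85702514648438), 8.86056900024414)
 foot 1609 ((556.9667358398438, -33.713157653808594), (181.83908081054688, 228.4314727783203), 7.9149980545043945)
[[ 0.26664877 -0.96379263 -0.00148536]
 [-0.92541603 -0.25646123  0.2789853 ]
 [-0.26926492 -0.07301651 -0.96029422]] [-0.5988701  -0.03203723  0.39237895]
```

View pics/top1.png

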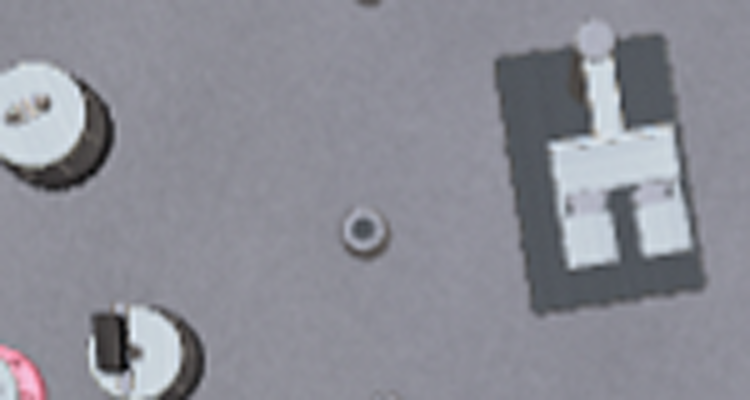

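The crop shows the hook with its mouth at (625,250), the post at (595,38) and the lamp grip at (112,342).

- **Hook:** axis (0.524, -0.0905), yaw 8.4°. The head and foot plate agree.
- **Lamp:** (0.440, 0.2215), bar direction about 8°, so tool x needs to be at 98°.

I'll raise the arm and swing around.

```bash
python3 -m creep '[[[0,-1.5,-3,0,0,0,0],[0,-1.5,-3,0,0,0,0],[0,-1.5,-3,0,0,0,0],[0,-1.5,-3,0,0,0,0],[0,0,0,5,0,-5.5,0],[0,0,0,5,0,-5.5,0],[0,0,0,5,0,-5.5,0],[0,0,0,5,0,-5.5,0]]]'
python3 -m creep '[[[0,0,0,5,0,-5.7,0],[0,0,0,5,0,-5.7,0],[0,0,0,5,0,-5.7,0],[0,0,0,5,0,-5.7,0],[0,0,0,5,0,-5.7,0],[0,0,0,5,0,-5.7,0],[0,0,0,5,0,-5.7,0],[0,0,0,5,0,-5.7,0]]]'
cat >> h.py <<'E'
def todo(x,y,z,th):
    s,p,R=st(); d=R.T@(np.array([x,y,z])-p); a=np.degrees(np.arctan2(R[1,0],R[0,0]))
    print("p",p.round(4),"th",a.round(2),"yaxis",R[:,1].round(3),"shift cm",(d*100).round(2),"wy",round(-((th-a+180)%360-180),2),"q6",s["q"][5].round(2),"t",s["t"],"F",np.round(s["force"],2),"T",np.round(s["wrist_torque"],2),"open",s["opening"])
E
python3 -c "
from h import *
todo(.44,.2215,.34,98)"
```

```text
t: 1.05
tool_pos: [0.3236, -0.4391, 0.3525]
orientation: [-1.447, 0.718, -0.714]
force: [-0.8, -0.3, 0.3]
opening: 0.0929
t: 1.85
tool_pos: [0.5295, -0.1086, 0.351]
orientation: [-1.566, 0.071, -0.068]
force: [1.7, -1.0, 0.2]
opening: 0.0928
p [ 0.5295 -0.1086  0.351 ] th -5.08 yaxis [-0.002  0.004 -1.   ] shift cm [-11.83   1.24  32.09] wy -103.08 q6 -0.21 t 1.85 F [ 1.7  -0.97  0.17] T [-0.07 -0.11  0.03] open 0.09283116958462864
```

```bash
python3 - <<'E'
from h import *
w=cam("wrist"); P=cloud(w).reshape(-1,3)
h0=np.array([.524,-.0905]); m=(np.hypot(*(P[:,:2]-h0).T)<.13)&(P[:,2]>.186)&(P[:,2]<.205); H=P[m]
print(m.sum(),np.median(H[:,2]) if m.any() else 0, cv2.minAreaRect((H[:,:2]*1000).astype(np.float32)))
f=(np.hypot(*(P[:,:2]-h0).T)<.17)&(P[:,2]>.005)&(P[:,2]<.017);print(cv2.minAreaRect((P[f][:,:2]*1000).astype(np.float32)))
a=np.radians(8.4);c,s=np.cos(a),np.sin(a)
pts=[[x,y,.197] for x,y in [(-38,-38),(-38,38),(-38,8),(-38,-8),(-7,8),(-7,38),(7,38),(-7,-38),(7,-38),(40,38),(0,0)]]
X=[[h0[0]+(c*x-s*y)/1e3,h0[1]+(s*x+c*y)/1e3,z] for x,y,z in pts]
im=w["frame"].copy()
for q in proj(w,X): cv2.circle(im,tuple(int(round(v)) for v in q),2,(255,0,0),-1)
w["frame"]=im; save(w,"wr1.png",s=1.4)
E
```

```text
6197 0.19751471767549156 ((562.013671875, -84.97950744628906), (151.37115478515625, 76.67623138427734), 8.152966499328613)
((556.9271240234375, -33.21391296386719), (179.65280151367188, 223.8657989501953), 8.290371894836426)
```

View pics/wr1.png

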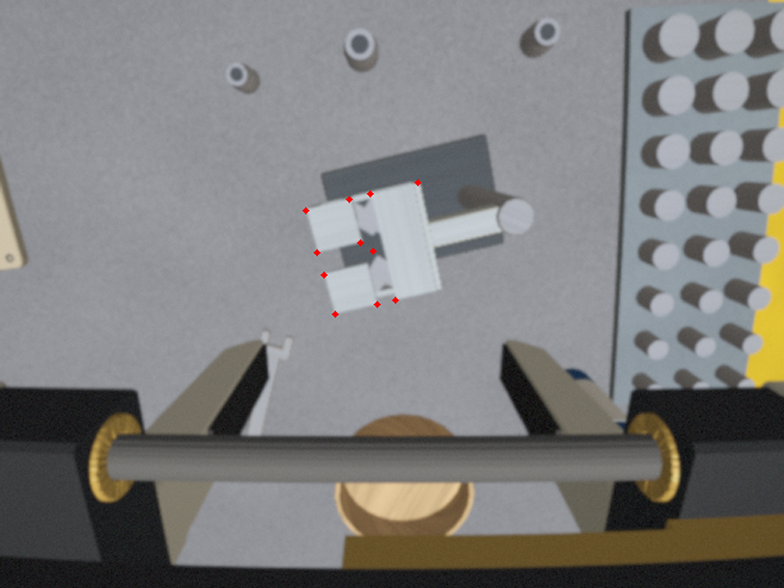

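The predicted points match the lips within about 1–2 mm: the red dots sit on the corners at (306,210) to (395,300). I'll use hook (0.525, -0.0905), yaw 8.3°. Now I'll swing over to the lamp.

```bash
python3 -m creep '[[[0.4,1.15,0,2.17,0,-6.45,0],[0.4,1.15,0,2.17,0,-6.45,0],[0.4,1.15,0,2.17,0,-6.45,0],[0.4,1.15,0,2.17,0,-6.45,0],[0.4,1.15,0,2.17,0,-6.45,0],[0.4,1.15,0,2.17,0,-6.45,0],[0.4,1.15,0,2.17,0,-6.45,0],[0.4,1.15,0,2.17,0,-6.45,0]]]'
python3 -m creep '[[[0.4,1.15,0,2.17,0,-6.45,0],[0.4,1.15,0,2.17,0,-6.45,0],[0.4,1.15,0,2.17,0,-6.45,0],[0.4,1.15,0,2.17,0,-6.45,0],[0.4,1.15,0,2.17,0,-6.45,0],[0.4,1.15,0,2.17,0,-6.45,0],[0.4,1.15,0,2.17,0,-6.45,0],[0.4,1.15,0,2.17,0,-6.45,0]]]'
python3 -c "
from h import *
todo(.44,.2215,.30,98)"
```

```text
t: 2.7
tool_pos: [0.5609, 0.0936, 0.3512]
orientation: [-1.457, -0.67, 0.67]
force: [-0.4, -0.2, 0.1]
opening: 0.0558
t: 3.5
tool_pos: [0.4232, 0.2331, 0.3506]
orientation: [-1.085, -1.372, 1.369]
force: [-1.0, 0.2, 0.1]
opening: 0.0557
p [0.4232 0.2331 0.3506] th 102.86 yaxis [-0.006  0.007 -1.   ] shift cm [-1.55  5.04 -1.4 ] wy 4.86 q6 -1.4 t 3.5 F [-0.99  0.17  0.07] T [ 0.04 -0.22  0.01] open 0.055700314891439666
```

```bash
python3 -m creep '[[[0.4,-0.5,0.6,-0.5,0,1.6,0],[0.4,-0.5,0.6,-0.5,0,1.6,0],[0.4,-0.5,0.6,-0.4,0,1.6,0],[0.4,0,0.6,0,0,0,0],[0.4,0,0.6,0,0,0,0],[0.4,0,0.6,0,0,0,0],[0.4,0,0.6,0,0,0,0],[0.4,0,0,0,0,0,0]]]'
python3 - <<'E'
from h import *
w=cam("wrist"); P=cloud(w).reshape(-1,3);F=w["frame"].reshape(-1,3).astype(int)
h0=np.array([.44,.2215]);near=np.hypot(*(P[:,:2]-h0).T)<.05
for lo,hi,n in((.205,.222,"griptop"),(.139,.153,"bar"),(.083,.097,"cap")):
    Q=P[near&(P[:,2]>lo)&(P[:,2]<hi)]
    if len(Q)>4: print(n,len(Q),np.median(Q[:,2]),cv2.minAreaRect((Q[:,:2]*1000).astype(np.float32)),cv2.minEnclosingCircle((Q[:,:2]*1000).astype(np.float32)))
todo(.44,.2215,.191,98)
save(w,"wr2.png",s=1.4)
E
```

```text
t: 4.3
tool_pos: [0.4408, 0.2195, 0.3038]
orientation: [-1.134, -1.303, 1.304]
force: [-0.4, 0.1, 0.6]
opening: 0.0559
griptop 906 0.2146304755337366 ((437.9849853515625, 223.16294860839844), (36.109046936035156, 15.97101879119873), 4.320481300354004) ((438.0190734863281, 222.9752655029297), 18.89133644104004)
bar 150 0.1487501541469843 ((418.29791259765625, 222.05899047851562), (16.48028564453125, 7.768640995025635), 7.429445266723633) ((418.5265197753906, 222.04287719726562), 8.876325607299805)
cap 1549 0.09073109431730986 ((436.3309020996094, 222.7721710205078), (57.75486755371094, 61.40616989135742), 14.794007301330566) ((438.00994873046875, 223.29791259765625), 30.887958526611328)
p [0.441  0.2195 0.3043] th 97.52 yaxis [-0.007  0.006 -1.   ] shift cm [ 0.13 11.34 -0.  ] wy -0.48 q6 -1.35 t 4.35 F [-0.19  0.4  -0.63] T [ 0.06 -0.12 -0.01] open 0.055784214297875036
```

View pics/wr2.png

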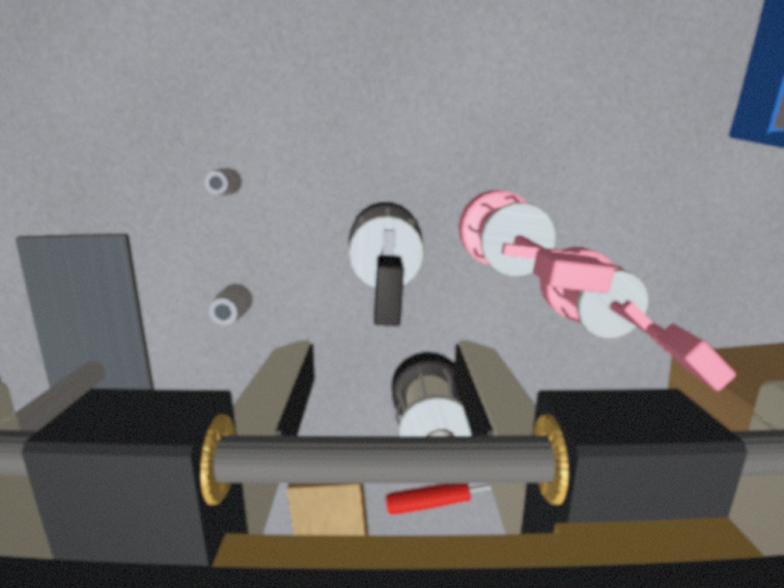

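The wrist view shows the grip block at (388,290) centred between the open fingers, with the pink lamp clear on the right at (520,240). I'll correct by 2–3 mm, fix the 0.5° tilt and descend.

```bash
python3 -m creep '[[[0.4,0.3,1.5,0.2,-0.4,0.8,0.35],[0.4,0,2,0,0,0,0],[0.4,0,2,0,0,0,0],[0.4,0,2,0,0,0,0],[0.4,0,2,0,0,0,0],[0.4,0,1.2,0,0,0,0],[0.4,0,0.6,0,0,0,0],[0.4,0,0,0,0,0,0]]]'
python3 -c "
from h import *
todo(.439,.2225,.191,97)"
```

```text
t: 5.15
tool_pos: [0.4406, 0.2244, 0.192]
orientation: [-1.155, -1.304, 1.289]
force: [-0.6, -0.0, 0.1]
opening: 0.0561
p [0.4406 0.2244 0.192 ] th 96.79 yaxis [ 0.008  0.004 -1.   ] shift cm [-0.17  0.1   0.18] wy -0.21 q6 -1.32 t 5.15 F [-0.56 -0.03  0.06] T [ 0.04 -0.14  0.02] open 0.05614781401145361
```

```bash
python3 -m creep '[[[0.4,-0.15,0.1,0.15,0.2,0,0.1],[0.4,0,0,0,0,0,0],[1,0,0,0,0,0,0],[1,0,0,0,0,0,0],[1,0,0,0,0,0,0],[1,0,0,0,0,0,0],[1,0,0,0,0,0,0],[1,0,0,0,0,0,0]]]' 30
python3 -c "
from h import *
todo(.439,.2225,.191,97)"
```

```text
t: 5.95
tool_pos: [0.4413, 0.2234, 0.1952]
orientation: [-1.156, -1.306, 1.288]
force: [-0.7, 0.2, 0.4]
opening: 0.0159
p [0.4413 0.2234 0.1952] th 96.79 yaxis [ 0.011  0.004 -1.   ] shift cm [-0.06  0.42  0.25] wy -0.21 q6 -1.32 t 5.95 F [-0.66  0.18  0.37] T [ 0.09 -0.16  0.04] open 0.015936958035748103
```

```bash
python3 -m creep '[[[1,0,-0.5,0,0,0,0],[1,0,-1,0,0,0,0],[1,0,-1.5,0,0,0,0],[1,0,-1.5,0,0,0,0],[1,0,-1.5,0,0.5,0,0.2],[1,0,-1,0,0,0,0],[1,0,-0.5,0,0,0,0],[1,0,0,0,0,0,0]]]'
python3 - <<'E'
from h import *
a=np.radians(8.3)
x=.525-.11*np.cos(a);y=-.0905-.11*np.sin(a)
print(x,y); todo(x,y,.264,8.3)
w=cam("wrist");b=cam("scene");q=proj(b,[[.44,.222,.12]])[0].astype(int);print(q)
im=np.hstack([w["frame"][100:380,150:400],b["frame"][max(0,q[1]-140):q[1]+140,q[0]-140:q[0]+140]]);w["frame"]=im;save(w,"m3.png",s=1.4)
E
```

```text
t: 6.75
tool_pos: [0.4394, 0.2228, 0.2758]
orientation: [-1.151, -1.295, 1.297]
force: [-0.4, -0.2, -3.5]
opening: 0.0159
0.4161521632024134 -0.10637918211010705
p [0.4394 0.2228 0.2758] th 96.8 yaxis [-0.    -0.002 -1.   ] shift cm [-32.41   1.24   6.21] wy 88.5 q6 -1.32 t 6.75 F [-0.43 -0.24 -3.53] T [ 0.08 -0.13 -0.02] open 0.015872160082982503
[384 259]
```

View pics/m3.png

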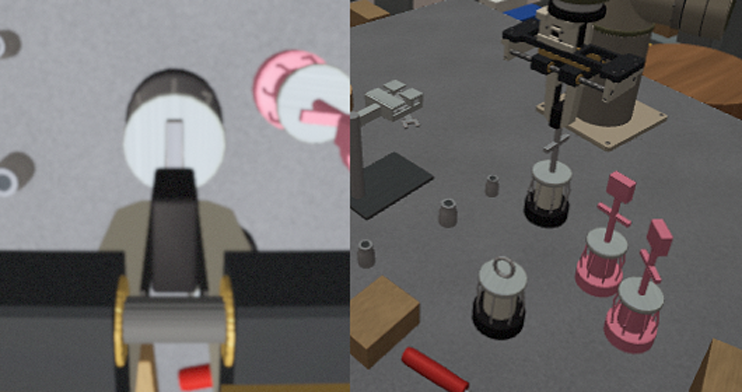

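The lamp is lifted, hangs upright and is free of its neighbours (weight about 3.5 N). Now I'll carry it straight to a point in front of the mouth while turning it about 88° clockwise.

```bash
python3 -m creep '[[[1,-1.03,0,0.2,0,5.53,0],[1,-2.05,0,0.19,0,5.53,0],[1,-2.06,0,0,0,5.53,0],[1,-2.05,0,-0.2,0,5.53,0],[1,-2.02,0,-0.4,0,5.53,0],[1,-1.97,0,-0.59,0,5.53,0],[1,-1.91,0,-0.78,0,5.53,0],[1,-1.82,0,-0.96,0,5.53,0]]]' 50
python3 -m creep '[[[1,-1.72,0,-1.13,0,5.53,0],[1,-1.6,0,-1.29,0,5.53,0],[1,-1.47,0,-1.44,0,5.53,0],[1,-1.33,0,-1.58,0,5.53,0],[1,-1.17,0,-1.7,0,5.53,0],[1,-1,0,-1.8,0,5.53,0],[1,-0.5,0,-1.2,0,5.53,0],[1,-0.2,0,-0.6,0,4,0]]]'
python3 -c "
from h import *
todo(.4162,-.1064,.264,8.3)"
```

```text
t: 7.65
tool_pos: [0.4215, 0.0648, 0.2666]
orientation: [-1.453, -0.685, 0.709]
force: [0.4, 0.8, -5.2]
opening: 0.016
t: 8.45
tool_pos: [0.4007, -0.0841, 0.2594]
orientation: [-1.57, -0.068, 0.109]
force: [-0.6, -0.3, -4.7]
opening: 0.016
p [ 0.4007 -0.0841  0.2594] th 6.46 yaxis [-0.026 -0.002 -1.   ] shift cm [ 1.28 -0.5  -2.39] wy -1.84 q6 -0.44 t 8.45 F [-0.61 -0.32 -4.65] T [-0.14 -0.14  0.03] open 0.015978296043846964
```

```bash
python3 -m creep '[[[1,0.3,-0.1,-0.6,0,-0.6,-0.5],[1,0.3,-0.1,-0.6,0,-0.6,-0.5],[1,0.3,-0.1,-0.6,0,-0.6,-0.4],[1,0.3,-0.1,-0.5,0,0,0],[1,0,-0.05,0,0,0,0],[1,0,0,0,0,0,0],[1,0,0,0,0,0,0],[1,0,0,0,0,0,0]]]'
python3 - <<'E'
from h import *
todo(.4162,-.1064,.264,8.3)
w=cam("wrist");b=cam("scene")
s,p,R=st()
for n,c in (("wrist",w),("scene",b)):
    P=cloud(c).reshape(-1,3);near=np.hypot(*(P[:,:2]-p[:2]).T)<.06
    for lo,hi,nm in((.195,.222,"bar"),(.14,.172,"cap"),(.05,.13,"body")):
        Q=P[near&(P[:,2]>lo)&(P[:,2]<hi)]
        if len(Q)>4: print(n,nm,len(Q),np.percentile(Q[:,2],[2,50,98]).round(4),cv2.minAreaRect((Q[:,:2]*1000).astype(np.float32)))
q=proj(b,[[.44,-.1,.18]])[0].astype(int)
w["frame"]=np.hstack([w["frame"][100:380,100:400],b["frame"][q[1]-140:q[1]+140,q[0]-130:q[0]+110]]);save(w,"m4.png",s=1.4)
E
```

```text
t: 9.25
tool_pos: [0.4162, -0.1064, 0.2618]
orientation: [-1.564, -0.118, 0.121]
force: [0.2, -0.3, -4.4]
opening: 0.0157
p [ 0.4162 -0.1064  0.2618] th 8.73 yaxis [-0.002  0.003 -1.   ] shift cm [ 0.   -0.22 -0.  ] wy 0.43 q6 -0.52 t 9.25 F [ 0.19 -0.34 -4.37] T [-0.09 -0.12 -0.03] open 0.01572138716432233
wrist bar 426 [0.209  0.2157 0.2169] ((414.4250183105469, -86.42805480957031), (9.329863548278809, 26.636938095092773), 7.965605735778809)
wrist cap 3150 [0.1549 0.1575 0.159 ] ((416.06085205078125, -98.1270751953125), (61.43166732788086, 57.09910202026367), 8.595757484436035)
wrist body 1086 [0.0727 0.0942 0.1247] ((413.4441223144531, -83.04454040527344), (70.93407440185547, 38.50308609008789), 9.339020729064941)
scene bar 86 [0.1974 0.212  0.2209] ((417.8623352050781, -101.89599609375), (11.636030197143555, 56.468101501464844), 11.279132843017578)
scene cap 245 [0.141  0.1559 0.1686] ((416.2203369140625, -99.11521911621094), (58.290924072265625, 56.103172302246094), 53.38539505004883)
scene body 488 [0.0675 0.0933 0.1287] ((422.4245300292969, -93.66351318359375), (57.58393859863281, 70.43289184570312), 42.535606384277344)
```

View pics/m4.png

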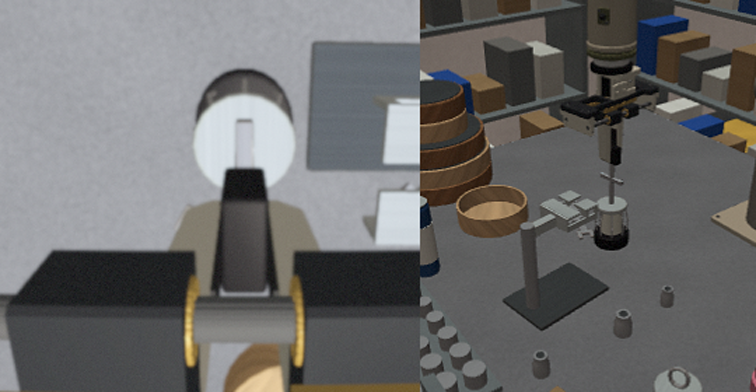

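The lamp hangs upright in front of the mouth at (610,190). Heights check: cap 0.1575, bar top 0.2157, so the bar underside is at 0.2075. The lamp axis seems about 5 mm off the TCP along tool z, so I'll check that more carefully before entering.

```bash
python3 - <<'E'
from h import *
s,p,R=st(); a=np.radians(8.3);u=np.array([np.cos(a),np.sin(a)]);v=np.array([-u[1],u[0]])
for k in range(2):
  for n in("wrist","scene"):
    c=cam(n);P=cloud(c).reshape(-1,3);F=c["frame"].reshape(-1,3).astype(int)
    L=P[:,:2]-p[:2];X=L@u*1e3;Y=L@v*1e3;Z=P[:,2]
    for nm,m in (("bar",(abs(X)<9)&(abs(Y)<45)&(Z>.2085)&(Z<.2165)),("stem",(abs(X)<10)&(abs(Y)<14)&(Z>.165)&(Z<.203)),("captop",(np.hypot(X,Y)<45)&(Z>.154)&(Z<.161)),("base",(np.hypot(X,Y)<55)&(Z>.066)&(Z<.085)&(F.max(1)<80)),("grip",(np.hypot(X,Y)<30)&(Z>.247)&(Z<.282)&(F.max(1)<60))):
        if m.sum()>5: print(n,nm,m.sum(),"X",np.percentile(X[m],[1,50,99]).round(1),"Y",np.percentile(Y[m],[1,50,99]).round(1),"circ",np.round(cv2.minEnclosingCircle(np.c_[X[m],Y[m]].astype(np.float32))[0],1))
E
```

```text
wrist bar 369 X [-2.6  1.2  4.7] Y [11.6 23.1 33.3] circ [ 1.  22.4]
wrist stem 14 X [-3.9 -3.5  5.9] Y [6.2 7.  7.7] circ [1.  6.4]
wrist captop 3123 X [-27.8   0.5  29.7] Y [-16.8  11.3  35.4] circ [1.  6.1]
wrist base 40 X [-23.3  -4.4  20.6] Y [33.2 41.1 42.5] circ [-1.3 33.9]
wrist grip 1022 X [-7.5 -0.3  9.3] Y [-10.7  22.   22.9] circ [0.2 6. ]
scene bar 54 X [-4.3  2.6  5.4] Y [-23.6   7.8  32.2] circ [-2.4  3.5]
scene stem 49 X [-2.   3.1  6.4] Y [-0.4  6.1 10.7] circ [1.7 4.9]
scene captop 174 X [-25.6   4.   29.7] Y [-23.3   9.5  34.7] circ [2.9 5.1]
scene base 128 X [-15.2  25.2  36.8] Y [-9.7 30.4 42.5] circ [ 8.4 14.1]
scene grip 114 X [-8.4  5.1 12.6] Y [-4.5 17.  22.3] circ [1.6 5.1]
wrist bar 367 X [-2.6  1.2  4.6] Y [11.4 23.1 33.1] circ [ 0.8 22.1]
wrist stem 14 X [-3.9 -3.5  5.9] Y [6.3 6.8 7.4] circ [1.  6.4]
wrist captop 3116 X [-27.8   0.5  29.7] Y [-17.   11.1  35.2] circ [0.9 5.9]
wrist base 40 X [-23.3  -3.4  20.6] Y [33.1 40.9 42.4] circ [-1.3 33.7]
wrist grip 1033 X [-7.5 -0.3  9.3] Y [-10.8  22.   22.8] circ [1.4 5.8]
scene bar 54 X [-4.4  3.3  6.5] Y [-23.7   8.7  32.4] circ [-1.7  4.2]
scene stem 49 X [-2.1  3.5  7.2] Y [ 0.9  6.1 10.4] circ [2.8 5.9]
scene captop 179 X [-27.2   5.   30.9] Y [-23.6   9.4  35.9] circ [1.3 5.4]
scene base 125 X [-14.   25.3  36.7] Y [-10.2  29.3  42.1] circ [5.3 8.4]
scene grip 117 X [-9.   5.6 12.2] Y [-4.8 17.  21.7] circ [3.  5.6]
```

Both cameras agree at every height: the lamp is upright, with its axis +1.2 mm in x and +5.2 mm along tool z from the TCP. I'll shift, move up to the mouth and re-measure relative to the hook.

```bash
python3 -m creep '[[[1,0,0,-0.26,0,0.4,0],[1,0,0,-0.26,0,0,0],[1,1,0,0,0,0,0],[1,1.2,0,0,0,0,0],[1,1.2,0,0,0,0,0],[1,1.2,0,0,0,0,0],[1,0.5,0,0,0,0,0],[1,0,0,0,0,0,0]]]'
cat >> h.py <<'E'
def meas(zb,hook=(.525,-.0905),yaw=8.3,cams=("wrist","scene")):
    # lamp relative to the hook frame (mm); zb: expected bar underside height
    a=np.radians(yaw);u=np.array([np.cos(a),np.sin(a)]);v=np.array([-u[1],u[0]])
    s,p,R=st();T=np.array([(p[:2]-hook)@u,(p[:2]-hook)@v])*1e3;print("TCP hook frame",T.round(1),"z",p[2].round(4),"guess lamp",(T+[1.2,5.2]).round(1))
    for n in cams:
        c=cam(n);P=cloud(c).reshape(-1,3);F=c["frame"].reshape(-1,3).astype(int)
        L=P[:,:2]-hook;X=L@u*1e3;Y=L@v*1e3;Z=P[:,2];dx=X-T[0];dy=Y-T[1]-5
        for nm,m in (("bar",(abs(dx)<9)&(abs(dy)<40)&(Z>zb+.001)&(Z<zb+.0095)),("captop",(np.hypot(dx,dy)<40)&(abs(Z-zb+.05)<.004)),("grip",(np.hypot(dx,dy)<30)&(Z>zb+.04)&(Z<zb+.076)&(F.max(1)<60)),
          ("head",(X>-50)&(X<60)&(abs(Y)<50)&(Z>.193)&(Z<.201)&(np.abs(dx)>10))):
            if m.sum()>5: print(n,nm,m.sum(),"X",np.percentile(X[m],[1,50,99]).round(1),"Y",np.percentile(Y[m],[1,50,99]).round(1),"Z",np.percentile(Z[m],[5,50,95]).round(4),"circ",np.round(cv2.minEnclosingCircle(np.c_[X[m],Y[m]].astype(np.float32))[0],1))
    return c
E
python3 -c "
from h import *
todo(.525,-.0905,.262,8.3);meas(.2075)"
```

```text
t: 10.35
tool_pos: [0.472, -0.1047, 0.2614]
orientation: [-1.565, -0.112, 0.113]
force: [-0.5, -0.2, -3.8]
opening: 0.0152
p [ 0.472  -0.1047  0.2614] th 8.2 yaxis [-0.001  0.003 -1.   ] shift cm [ 5.45 -0.06  0.65] wy -0.1 q6 -0.47 t 10.35 F [-0.5  -0.24 -3.81] T [-0.09 -0.07 -0.01] open 0.015171002857036004
TCP hook frame [-54.5  -6.4] z 0.2614 guess lamp [-53.3  -1.2]
wrist bar 413 X [-56.8 -53.5 -49.6] Y [ 5.3 16.8 26.8] Z [0.2129 0.2152 0.2163] circ [-53.4  15.9]
wrist captop 2723 X [-82.3 -60.1 -26.6] Y [-23.2   4.4  29.1] Z [0.1558 0.1571 0.1583] circ [-53.3  -0.4]
wrist grip 1112 X [-62. -55. -45.] Y [-17.1  15.6  16.5] Z [0.2552 0.2782 0.2814] circ [-53.7  -0.5]
wrist head 7841 X [-37.2  11.1  38.5] Y [-36.    9.1  38.4] Z [0.1965 0.1978 0.1988] circ [0.5 1.1]
scene bar 54 X [-58.1 -52.1 -48.8] Y [-28.4   3.4  25.4] Z [0.2091 0.2131 0.2157] circ [-52.6  -1.3]
scene captop 62 X [-82.3 -60.2 -35.6] Y [-27.9  16.1  29.5] Z [0.1539 0.1559 0.1577] circ [-53.1   0.7]
scene grip 121 X [-72.2 -50.  -44.1] Y [-9.7  9.8 16.5] Z [0.2495 0.269  0.2808] circ [-57.2   4.5]
scene head 397 X [-39.9  10.6  40.1] Y [-38.9   3.6  37.7] Z [0.194  0.1963 0.1982] circ [ 0.3 -0.4]
```

```bash
python3 -m creep '[[[1,0,0,0.12,0,0,0],[1,0.4,0,0,0,0,0],[1,0.5,0,0,0,0,0],[1,0.5,0,0,0,0,0],[1,0.5,0,0,0,0,0],[1,0.5,0,0,0,0,0],[1,0.1,0,0,0,0,0],[1,0,0,0,0,0,0]]]'
python3 -c "
from h import *
todo(.525,-.0905,.262,8.3);meas(.2075)"
```

```text
t: 11.25
tool_pos: [0.4975, -0.0999, 0.2617]
orientation: [-1.565, -0.111, 0.112]
force: [-0.3, -0.6, -4.8]
opening: 0.0152
p [ 0.4975 -0.0999  0.2617] th 8.15 yaxis [-0.001  0.002 -1.   ] shift cm [ 2.85 -0.03  0.54] wy -0.15 q6 -0.44 t 11.25 F [-0.33 -0.63 -4.76] T [-0.07 -0.12 -0.02] open 0.015196762138602353
TCP hook frame [-28.6  -5.3] z 0.2617 guess lamp [-27.4  -0.1]
wrist bar 418 X [-30.9 -27.  -23.7] Y [ 6.2 17.9 27.9] Z [0.2127 0.2155 0.2165] circ [-27.6  17. ]
wrist captop 1539 X [-56.9 -43.    1.6] Y [-22.   -4.5  25.6] Z [0.156  0.1573 0.1584] circ [-27.4   0.5]
wrist grip 1075 X [-36.  -29.  -19.1] Y [-16.2  16.7  17.6] Z [0.2554 0.278  0.2816] circ [-27.7   0.3]
wrist head 5561 X [-17.8  19.6  38.9] Y [-35.9   8.3  38.4] Z [0.1966 0.1978 0.1988] circ [10.5  0.9]
scene bar 60 X [-34.6 -25.8 -21.4] Y [-30.6   4.4  26.1] Z [0.2092 0.2132 0.2156] circ [-31.5  -2.2]
scene captop 25 X [-57.5 -30.6 -15. ] Y [-19.5  25.   30.8] Z [0.154  0.1555 0.1574] circ [-30.9   2.4]
scene grip 124 X [-47.1 -24.6 -18.3] Y [-11.   10.9  17.9] Z [0.2508 0.2686 0.2811] circ [-31.2   3.2]
scene head 293 X [-18.2  17.9  40.1] Y [-38.3   2.8  37.5] Z [0.1939 0.1964 0.1979] circ [ 0.6 -0.3]
```

```bash
python3 -m creep '[[[1,0.4,0,0.03,0,-0.15,0],[1,0.5,0,0,0,0,0],[1,0.5,0,0,0,0,0],[1,0.5,0,0,0,0,0],[1,0.5,0,0,0,0,0],[1,0.33,0,0,0,0,0],[1,0,0,0,0,0,0],[1,0,0,0,0,0,0]]]'
python3 - <<'E'
from h import *
todo(.525,-.0905,.262,8.3);meas(.2075)
w=cam("wrist");save(w,"wr5.png",(170,100,370,260),4)
E
```

```text
t: 12.15
tool_pos: [0.5266, -0.0953, 0.2615]
orientation: [-1.565, -0.113, 0.115]
force: [-0.2, 0.4, -4.1]
opening: 0.0158
p [ 0.5266 -0.0953  0.2615] th 8.3 yaxis [-0.001  0.002 -1.   ] shift cm [-0.09 -0.05  0.5 ] wy 0.0 q6 -0.42 t 12.15 F [-0.19  0.37 -4.11] T [-0.16 -0.03  0.01] open 0.015804399206209834
TCP hook frame [ 0.9 -5. ] z 0.2615 guess lamp [2.1 0.2]
wrist bar 416 X [-1.5  2.1  5.7] Y [ 6.6 18.3 28.2] Z [0.2127 0.2153 0.2163] circ [ 1.8 17.2]
wrist captop 519 X [-26.8 -12.6   7.6] Y [-18.7  -7.3  30. ] Z [0.156  0.1571 0.1582] circ [-8.5  5.2]
wrist grip 1057 X [-6.6  0.5 10.4] Y [-15.7  17.1  17.9] Z [0.255  0.2775 0.2815] circ [2.1 0.5]
wrist head 5985 X [-37.6  14.4  39.4] Y [-31.5  13.9  38.4] Z [0.1966 0.1978 0.1989] circ [0.4 0.8]
scene bar 59 X [-2.8  4.1  7. ] Y [-26.9   2.   26.6] Z [0.2094 0.2128 0.2155] circ [2.9 0.6]
scene captop 38 X [-15.3  12.6  32.1] Y [-6.4 24.1 32.1] Z [0.1536 0.1552 0.1573] circ [6.9 9.3]
scene grip 135 X [-8.   6.2 12.2] Y [-12.2  11.7  18.6] Z [0.2497 0.2702 0.2819] circ [1.8 2. ]
scene head 299 X [-39.1  18.3  40.6] Y [-36.9  10.5  38. ] Z [0.1941 0.1965 0.1982] circ [0.6 0.7]
```

View pics/wr5.png

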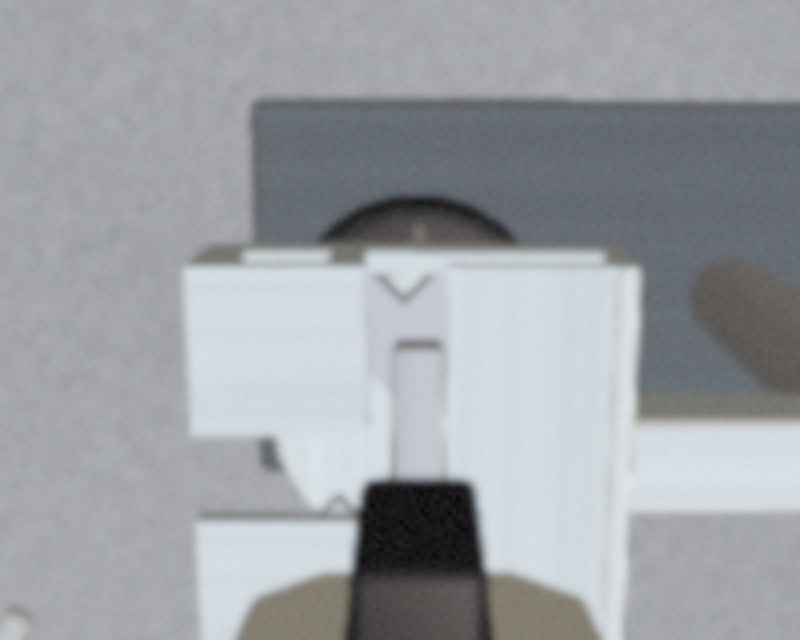

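The bar (x 393–443) sits about 1.9 mm too far back in the gap (x 366–448), which agrees with the depth figure. I'll shift back 1.9 mm and lower.

```bash
python3 -m creep '[[[1,-0.19,0,0,0,0,0],[1,0,0,0,0,0,0],[1,0,0.4,0,0,0,0],[1,0,0.4,0,0,0,0],[1,0,0.4,0,0,0,0],[1,0,0.4,0,0,0,0],[1,0,0.2,0,0,0,0],[1,0,0,0,0,0,0]]]'
python3 - <<'E'
from h import *
todo(.525,-.0905,.236,8.3);meas(.1895)
E
```

```text
t: 13.1
tool_pos: [0.5238, -0.0957, 0.2416]
orientation: [-1.565, -0.112, 0.114]
force: [0.2, 1.5, -4.1]
opening: 0.0155
p [ 0.5238 -0.0957  0.2416] th 8.27 yaxis [-0.001  0.003 -1.   ] shift cm [0.19 0.56 0.49] wy -0.03 q6 -0.42 t 13.1 F [ 0.19  1.47 -4.13] T [-0.03 -0.11 -0.03] open 0.015528210385088234
TCP hook frame [-1.9 -4.9] z 0.2416 guess lamp [-0.7  0.3]
wrist bar 691 X [-10.7  -3.5   2.9] Y [ 6.8 20.2 38.4] Z [0.1943 0.196  0.1985] circ [-2.5 23.3]
wrist captop 335 X [-26.5 -13.8   9. ] Y [-23.4 -12.2  26.1] Z [0.1362 0.1372 0.1384] circ [-6.8  0.8]
wrist grip 1063 X [-9.4 -2.3  7.8] Y [-15.6  17.1  18. ] Z [0.235  0.2576 0.2616] circ [-0.8  0.9]
wrist head 6419 X [-37.6  15.2  38.9] Y [-29.   16.2  38.3] Z [0.1966 0.1978 0.1989] circ [2.4 2.5]
scene bar 76 X [-10.8  -3.7   6.6] Y [-35.9   7.   36.3] Z [0.1925 0.1951 0.1974] circ [-2.9  0.3]
scene captop 110 X [-25.8   7.5  29.2] Y [-23.5   9.9  29.1] Z [0.1357 0.1367 0.1382] circ [0.4 2.8]
scene grip 128 X [-11.2   2.2   9. ] Y [-13.1  10.7  18.5] Z [0.2315 0.2509 0.2624] circ [-1.   1.9]
scene head 319 X [-38.6  17.4  40.1] Y [-37.5   7.7  37.7] Z [0.1941 0.1964 0.1982] circ [1.4 0.5]
```

```bash
python3 -m creep '[[[1,0.07,0.1,0,0,0,0],[1,0,0.1,0,0,0,0],[1,0,0.1,0,0,0,0],[1,0,0.1,0,0,0,0],[1,0,0.1,0,0,0,0],[1,0,0.1,0,0,0,0],[1,0,0.05,0,0,0,0],[1,0,0,0,0,0,0]]]'
python3 - <<'E'
from h import *
todo(.525,-.0905,.236,8.3);meas(.182,cams=("wrist",))
E
```

```text
t: 14.0
tool_pos: [0.5252, -0.0957, 0.2357]
orientation: [-1.566, -0.114, 0.113]
force: [0.5, 0.0, -4.5]
opening: 0.0157
p [ 0.5252 -0.0957  0.2357] th 8.27 yaxis [ 0.     0.002 -1.   ] shift cm [ 0.06 -0.03  0.51] wy -0.03 q6 -0.42 t 14.0 F [ 0.48  0.04 -4.49] T [-0.06 -0.06  0.  ] open 0.015688085706200016
TCP hook frame [-0.6 -5.1] z 0.2357 guess lamp [0.6 0.1]
wrist bar 426 X [-7.9  0.4  4.3] Y [ 6.4 18.2 38.4] Z [0.1865 0.1895 0.1907] circ [-2.4 22.3]
wrist captop 263 X [-24.1 -11.5   8.8] Y [-24.2 -14.   25. ] Z [0.13   0.1312 0.1322] circ [-5.4 -0.2]
wrist grip 1064 X [-8. -1.  9.] Y [-15.6  16.9  17.8] Z [0.2294 0.2521 0.2556] circ [-0.7  1. ]
wrist head 6625 X [-37.7  14.6  39. ] Y [-27.7  17.1  38.4] Z [0.1966 0.1978 0.1988] circ [0.5 2.7]
```

Bar underside is at 0.1812, between track and lips, with no contact. I'll turn clockwise about the lamp axis, compensating for the grip offset.

```bash
python3 -m creep '[[[1,-0.022,0,0.006,0,2.5,0],[1,-0.022,0,0.006,0,2.5,0],[1,-0.022,0,0.006,0,2.5,0],[1,-0.022,0,0.006,0,2.5,0],[1,-0.022,0,0.006,0,2.5,0],[1,-0.022,0,0.006,0,2.5,0],[1,0,0,0,0,0,0],[1,0,0,0,0,0,0]]]'
python3 - <<'E'
from h import *
todo(.525,-.0905,.236,8.3)
E
```

```text
t: 14.85
tool_pos: [0.524, -0.0954, 0.2362]
orientation: [-1.567, 0.099, -0.1]
force: [0.3, -0.5, -5.5]
opening: 0.0159
p [ 0.524  -0.0954  0.2362] th -7.24 yaxis [ 0.001  0.002 -1.   ] shift cm [0.04 0.02 0.5 ] wy -15.54 q6 -0.15 t 14.85 F [ 0.3  -0.46 -5.51] T [-0.06 -0.07 -0.04] open 0.015930261726607692
```

```bash
python3 -m creep '[[[1,-0.1,0,0.005,0,2,0],[1,-0.018,0,0.005,0,2,0],[1,0,0.05,0,0,0,0],[1,0,0.05,0,0,0,0],[1,0,0.05,0,0,0,0],[1,0,0.05,0,0,0,0],[1,0,0.03,0,0,0,0],[1,0,0,0,0,0,0]]]'
python3 - <<'E'
from h import *
todo(.525,-.0905,.236,8.3)
E
```

```text
t: 15.65
tool_pos: [0.5231, -0.0952, 0.2354]
orientation: [-1.564, 0.148, -0.151]
force: [-1.0, -0.2, -2.7]
opening: 0.0156
p [ 0.5231 -0.0952  0.2354] th -10.9 yaxis [ 0.002  0.001 -1.   ] shift cm [ 0.1  -0.06  0.5 ] wy -19.2 q6 -0.09 t 15.65 F [-0.97 -0.18 -2.72] T [-0.03  0.1   0.02] open 0.01564591385723783
```

Light contact with the track (about 2 N). Now I'll feel for the notch by alternating small turns with small downward nudges.

```bash
python3 -m creep '[[[1,-0.014,0,0.004,0,1.6,0],[1,0,0.06,0,0,0,0],[1,-0.014,0,0.004,0,1.6,0],[1,0,0.06,0,0,0,0],[1,-0.014,0,0.004,0,1.6,0],[1,0,0.06,0,0,0,0],[1,-0.014,0,0.004,0,1.6,0],[1,0,0.06,0,0,0,0]]]'
python3 -c "
from h import *
todo(.525,-.0905,.236,8.3)"
```

```text
t: 16.45
tool_pos: [0.5243, -0.0954, 0.2352]
orientation: [-1.556, 0.239, -0.251]
force: [-1.9, 2.4, 6.5]
opening: 0.0154
p [ 0.5243 -0.0954  0.2352] th -17.89 yaxis [ 0.007 -0.    -1.   ] shift cm [-0.08 -0.08  0.48] wy -26.19 q6 0.03 t 16.45 F [-1.86  2.42  6.46] T [ 0.05  0.62 -0.06] open 0.01539435318799052
```

```bash
python3 -m creep '[[[1,-0.014,-0.03,0.004,0,1.6,0.4],[1,0,0.02,0,0,0,0],[1,-0.014,0,0.004,0,1.6,0],[1,0,0.03,0,0,0,0],[1,-0.014,0,0.004,0,1.6,0],[1,0,0.03,0,0,0,0],[1,-0.014,0,0.004,0,1.6,0],[1,0,0.03,0,0,0,0]]]'
python3 -c "
from h import *
todo(.525,-.0905,.236,8.3)"
```

```text
t: 17.25
tool_pos: [0.5242, -0.0952, 0.2352]
orientation: [-1.542, 0.339, -0.341]
force: [-2.1, 0.4, 5.7]
opening: 0.0156
p [ 0.5242 -0.0952  0.2352] th -24.84 yaxis [ 0.002  0.002 -1.   ] shift cm [-0.13 -0.08  0.46] wy -33.14 q6 0.16 t 17.25 F [-2.13  0.42  5.69] T [-0.09  0.28  0.1 ] open 0.01559800354742725
```

```bash
python3 -m creep '[[[1,-0.12,-0.05,-0.03,0,0,0],[1,-0.12,0,-0.03,0,0,0],[1,0,0,0,0,0,0],[1,0,0,0,0,0,0],[1,0,0,0,0,0,0],[1,0,0,0,0,0,0],[1,0,0,0,0,0,0],[1,0,0,0,0,0,0]]]'
cat >> h.py <<'E'
def lampc(off=(1.2,5.2)):
    s,p,R=st();a=np.radians(8.3);u=np.array([np.cos(a),np.sin(a)]);v=np.array([-u[1],u[0]]);hk=np.array([.525,-.0905])
    l=p+R@np.array([off[0],0,off[1]])/1e3; e=hk-l[:2]
    print("lamp-hook (hook axes mm)",-(e@u*1e3).round(1),-(e@v*1e3).round(1),"fix cm x",(e@R[:2,0]*100).round(3),"z",(e@R[:2,2]*100).round(3))
    for n in("wrist","scene"):
        c=cam(n);P=cloud(c).reshape(-1,3);F=c["frame"].reshape(-1,3).astype(int);L=P-p
        m=(np.hypot(L[:,0],L[:,1])<.03)&(P[:,2]>.205)&(P[:,2]<.262)&(F.max(1)<60)
        D=L[m]@R*1e3; print(n,"grip in tool x",np.percentile(D[:,0],[2,98]).round(1),"z",np.percentile(D[:,2],[2,98]).round(1),"top",np.percentile(P[m][:,2],98).round(4))
        m=(np.hypot(*(P[:,:2]-hk).T)<.05)&(abs(P[:,2]-.13)<.005); 
        if m.sum()>20:
            D=P[m]; k=cv2.minEnclosingCircle((D[:,:2]*1e3).astype(np.float32)); q=np.array(k[0])/1e3-hk; print(n,"cap z",np.median(D[:,2]).round(4),"circ r",round(k[1],1),"hook axes",(q@u*1e3).round(1),(q@v*1e3).round(1))
E
python3 -c "
from h import *
todo(.525,-.0905,.236,8.3);lampc()"
```

```text
t: 18.05
tool_pos: [0.5219, -0.0948, 0.2353]
orientation: [-1.542, 0.338, -0.341]
force: [1.0, 0.1, 1.4]
opening: 0.0158
p [ 0.5219 -0.0948  0.2353] th -24.83 yaxis [ 0.003  0.002 -1.   ] shift cm [ 0.1  -0.07  0.52] wy -33.13 q6 0.16 t 18.05 F [1.01 0.08 1.4 ] T [-0.18 -0.21  0.02] open 0.015795163330328706
lamp-hook (hook axes mm) 0.2 -0.1 fix cm x -0.022 z -0.004
wrist grip in tool x [-7.3  8.6] z [-10.3  23.2] top 0.2598
wrist cap z 0.1308 circ r 22.8 hook axes -15.1 7.3
scene grip in tool x [-9.  10.8] z [-13.5  24.1] top 0.2594
scene cap z 0.1298 circ r 31.9 hook axes 1.2 1.5
```

```bash
python3 -m creep '[[[1,-0.045,-0.05,0,0,2.5,0],[1,0,0,0,0,0,0],[1,0,0.05,0,0,0,0],[1,0,0.04,0,0,0,0],[1,-0.03,-0.05,0.006,0,2.5,0],[1,0,0,0,0,0,0],[1,0,0.05,0,0,0,0],[1,0,0.04,0,0,0,0]]]'
python3 -c "
from h import *
todo(.525,-.0905,.236,8.3);lampc()"
```

```text
t: 18.95
tool_pos: [0.5209, -0.0943, 0.2348]
orientation: [-1.53, 0.403, -0.405]
force: [-1.4, 0.4, 4.9]
opening: 0.0158
p [ 0.5209 -0.0943  0.2348] th -29.57 yaxis [ 0.002  0.002 -1.   ] shift cm [ 0.17 -0.12  0.54] wy -37.87 q6 0.24 t 18.95 F [-1.41  0.43  4.91] T [ 0.01  0.36 -0.02] open 0.015762281807917014
lamp-hook (hook axes mm) -0.5 0.2 fix cm x 0.045 z 0.016
wrist grip in tool x [-7.4  8.5] z [-10.2  23.2] top 0.2599
wrist cap z 0.1304 circ r 21.9 hook axes -17.0 8.7
scene grip in tool x [-7.  10.1] z [-13.3  24.5] top 0.2578
scene cap z 0.129 circ r 31.5 hook axes 1.1 2.4
```

```bash
python3 -m creep '[[[1,0,-0.05,0.015,0,2.5,0],[1,0,0,0,0,0,0],[1,0,0.05,0,0,0,0],[1,0,0.03,0,0,0,0],[1,-0.025,-0.04,0.006,0,2.5,0],[1,0,0,0,0,0,0],[1,0,0.04,0,0,0,0],[1,0,0.03,0,0,0,0]]]'
python3 -c "
from h import *
todo(.525,-.0905,.236,8.3);lampc()"
```

```text
t: 19.85
tool_pos: [0.5206, -0.0943, 0.2325]
orientation: [-1.518, 0.467, -0.467]
force: [1.9, -1.0, -3.6]
opening: 0.016
p [ 0.5206 -0.0943  0.2325] th -34.18 yaxis [ 0.001  0.002 -1.   ] shift cm [ 0.15 -0.35  0.56] wy -42.48 q6 0.32 t 19.85 F [ 1.89 -1.02 -3.55] T [-0.37 -0.55 -0.1 ] open 0.01604945643875267
lamp-hook (hook axes mm) -0.5 -0.1 fix cm x 0.035 z 0.041
wrist grip in tool x [-7.4  8.4] z [-10.3  23.2] top 0.2587
wrist cap z 0.1279 circ r 19.9 hook axes -17.6 11.0
scene grip in tool x [-6.8 10.9] z [-11.1  24. ] top 0.2557
scene cap z 0.1268 circ r 32.4 hook axes 1.2 2.9
```

At about 42° of turn the bar dropped 2.3 mm and the weight came back onto the hand, so it's entering the notch. I'll lower it the rest of the way.

```bash
python3 -m creep '[[[1,0.02,0.06,0.01,0,0,0],[1,0,0.08,0,0,0,0],[1,0,0.08,0,0,0,0],[1,0,0.08,0,0,0,0],[1,0,0.08,0,0,0,0],[1,0,0.04,0,0,0,0],[1,0,0,0,0,0,0],[1,0,0,0,0,0,0]]]'
python3 -c "
from h import *
todo(.525,-.0905,.236,8.3);lampc()"
```

```text
t: 20.75
tool_pos: [0.5207, -0.0943, 0.2293]
orientation: [-1.518, 0.466, -0.467]
force: [0.8, -0.6, 0.0]
opening: 0.0157
p [ 0.5207 -0.0943  0.2293] th -34.14 yaxis [ 0.001  0.002 -1.   ] shift cm [ 0.14 -0.67  0.56] wy -42.44 q6 0.32 t 20.75 F [ 0.76 -0.63  0.  ] T [-0.29 -0.09 -0.09] open 0.015678369950315265
lamp-hook (hook axes mm) -0.4 -0.1 fix cm x 0.023 z 0.036
wrist grip in tool x [-7.6  8.4] z [-10.   23.2] top 0.2564
wrist cap z 0.1254 circ r 19.1 hook axes -18.2 10.8
scene grip in tool x [-6.8 11. ] z [-12.6  24.3] top 0.2557
scene cap z 0.1256 circ r 27.8 hook axes 1.9 2.5
```

The total drop is 5.7 mm and the load on the hand is 0 N: the bar is home. I'll release and retreat upward.

```bash
python3 -m creep '[[[0.78,0,0,0,0,0,0],[0.7,0,0,0,0,0,0],[0.6,0,0,0,0,0,0],[0.5,0,0,0,0,0,0],[0.5,0,0,0,0,0,0],[0.5,0,0,0,0,0,0],[0.5,0,0,0,0,0,0],[0.5,0,0,0,0,0,0]]]' 10
python3 -c "
from h import *
todo(.525,-.0905,.236,8.3);lampc()"
```

```text
t: 21.65
tool_pos: [0.5202, -0.0936, 0.2286]
orientation: [-1.517, 0.467, -0.465]
force: [0.1, -0.0, -0.4]
opening: 0.0463
p [ 0.5202 -0.0936  0.2286] th -34.11 yaxis [-0.001  0.003 -1.   ] shift cm [ 0.22 -0.74  0.53] wy -42.41 q6 0.32 t 21.65 F [ 0.05 -0.03 -0.42] T [-0.09 -0.08  0.03] open 0.04633035899742016
lamp-hook (hook axes mm) -0.8 0.6 fix cm x 0.1 z 0.007
wrist grip in tool x [-23.1  24. ] z [-9.5 23.6] top 0.2602
wrist cap z 0.1254 circ r 19.3 hook axes -18.0 10.5
scene grip in tool x [-23.7  25.5] z [-12.8  24.1] top 0.2559
scene cap z 0.1255 circ r 26.7 hook axes 2.2 1.4
```

```bash
python3 -m creep '[[[0.5,0,-0.5,0,0,0,0],[0.5,0,-1,0,0,0,0],[0.5,0,-1.5,0,0,0,0],[0.5,0,-2,0,0,0,0],[0.5,0,-2,0,0,0,0],[0.5,0,-2,0,0,0,0],[0.5,0,-2,0,0,0,0],[0.5,0,0,0,0,0,0]]]'
python3 -m creep '[[[0.5,0,0,-3,0,0,0],[0.5,0,0,-3,0,0,0],[0.5,0,0,-3,0,0,0],[0.5,0,0,-3,0,0,0],[0.5,0,0,-2,0,0,0],[0.5,0,0,0,0,0,0],[0.5,0,0,0,0,0,0],[0.5,0,0,0,0,0,0]]]'
python3 - <<'E'
from h import *
hk=np.array([.525,-.0905])
for n in("wrist","scene","wrist"):
    c=cam(n);P=cloud(c).reshape(-1,3);F=c["frame"].reshape(-1,3).astype(int)
    m=(np.hypot(*(P[:,:2]-hk).T)<.03)&(P[:,2]>.2)&(P[:,2]<.26)&(F.max(1)<70); Q=P[m]; tp=Q[Q[:,2]>np.percentile(Q[:,2],98)-.004]
    print(n,m.sum(),"top z",np.percentile(Q[:,2],[2,95]).round(4),np.median(tp[:,2]),cv2.minAreaRect((tp[:,:2]*1e3).astype(np.float32)))
    if n=="scene": b=c
    else: w=c
    m=(np.hypot(*(P[:,:2]-hk).T)<.035)&(P[:,2]>.115)&(P[:,2]<.135);print("cap",m.sum(),np.percentile(P[m][:,2],[10,50,90]))
q=proj(b,[[.525,-.0905,.15]])[0].astype(int)
k=proj(w,[[.525,-.0905,.2]])[0].astype(int);print(k)
x0=np.clip(k[0]-110,0,340);y0=np.clip(k[1]-110,0,200)
w["frame"]=np.hstack([w["frame"][y0:y0+220,x0:x0+220],cv2.resize(b["frame"][q[1]-55:q[1]+55,q[0]-55:q[0]+55],(220,220))]);save(w,"m6.png",s=1.8)
todo(.525,-.0905,.236,8.3)
E
```

```text
t: 22.55
tool_pos: [0.5206, -0.0941, 0.3512]
orientation: [-1.517, 0.463, -0.469]
force: [0.3, 0.1, -0.2]
opening: 0.0467
t: 23.35
tool_pos: [0.4401, -0.2125, 0.3506]
orientation: [-1.517, 0.46, -0.469]
force: [-0.0, 0.0, -0.6]
opening: 0.0466
wrist 528 top z [0.2265 0.2497] 0.2485346373335258 ((521.5038452148438, -93.07090759277344), (27.636905670166016, 13.107504844665527), 55.7040901184082)
cap 472 [0.1235144  0.12465873 0.12577712]
scene 128 top z [0.2021 0.2485] 0.2472279579130023 ((524.7634887695312, -89.69623565673828), (37.992164611816406, 15.282776832580566), 56.19939041137695)
cap 256 [0.11935592 0.12331585 0.12486724]
wrist 450 top z [0.2276 0.2498] 0.2486258322156053 ((521.8086547851562, -93.23518371582031), (27.995418548583984, 13.77651309967041), 54.928489685058594)
cap 486 [0.12366627 0.12479552 0.12601398]
[275  31]
p [ 0.4402 -0.2123  0.3506] th -33.94 yaxis [ 0.007  0.001 -1.   ] shift cm [ 0.18 11.54 14.78] wy -42.24 q6 0.04 t 23.5 F [0.09 0.25 0.44] T [ 0.01 -0.07  0.03] open 0.04674502465490361
```

View pics/m6.png

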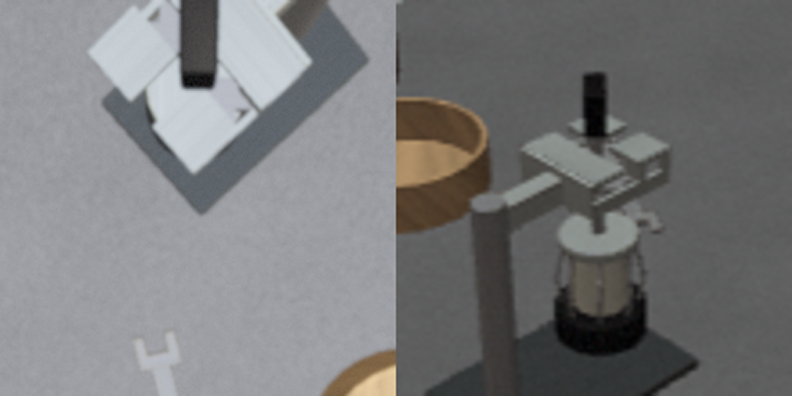

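The lamp hangs upright in the hook. Grip top is at 0.248 and cap at 0.124, exactly what a bar home in the notch predicts, and repeat readings are steady. The robot is clear, so I'll hand in.

```bash
python3 -c "
from plant import robot
print(robot.close_job())"
```

```text
the job is handed in; nothing more can be done
None
```

The lamp is hanging locked in the hook's notch, upright and still, with the gripper open and clear. I handed the job in at about 23.5 s.

I carried it upright to the mouth, slid the stem in, lowered the bar through the gap and turned it clockwise. At about 42° the bar dropped 5.7 mm into the notch, and the load on the hand fell to 0 N before I let go.

**Last checks**
- **Height:** the grip top read 0.2485 m and 0.2472 m in the two cameras, where 0.248 m is expected. The cap read 0.1247 m and 0.1233 m against 0.124 m. Both fit a bar fully down in the notch.
- **Stillness:** two wrist-camera readings a moment apart agreed to about 0.3 mm. The grip block lies at about 42–43° from the gap.
- **Other objects:** I did not re-measure the loop lamp, sockets or sieve. The carrying path stayed clear of them, and no unexpected forces showed up.

**What was not ideal**
- **Off-centre grip:** the lamp axis sat about 5 mm off the tool axis in the grip. I measured this and corrected for it.
- **Contact on the track:** while feeling for the notch I pressed a little harder than intended, about 11 N at most in the readings. This also pushed the lamp about 2.5 mm off centre, so I eased off and re-centred it.

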